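# Sift the chestnuts out of the walnuts

### The job

Sort the nuts: carry the sieve by its wooden bar, level, and hang it by its side flanges on the rails of the catch tray, then shake it side to side along the rails, first onto the sprung stop on the left and then onto the one on the right, so that each plunger plainly gives but is never rammed to the end of its travel, and go on until all four chestnuts have dropped into the tray and only the three walnuts are left in the sieve. Do it gently, without forcing the sieve against the tray, leave the sieve hanging level on the rails and let go of it, and do not disturb the crockery, the jar or the spoon.

Things in the scene. Friction and masses are not known exactly. Their poses are not given: they have to be found in the camera images.
- sieve_grip (a point): Centre of the sieve's level wooden grip bar: 140 mm long in x, 16 mm wide in y, 20 mm high; pinch it across the 16 mm, at its middle. It is 82 mm above the sieve's underside and spans the sieve from wall to wall; walls and nuts stay 16 mm or more below the bar. Axes: x along the bar and the floor slats, y across them (the way to shake), z up.
- sieve_foot (a point): Centre of the sieve's underside, same axes. Loose aluminium box, 0.4 kg, walls 140 (x) by 160 (y) by 52 mm, starts on the counter. Floor: two slats 28 mm wide along x, at y +30 and -30 mm, tops 12 mm up, with three open gaps of 32 mm.
- sieve_flange (a point): Centre of the underside of the sieve's +x flange, 30 mm above the sieve's underside and 80 mm from its middle; another at -x. Each is a flat ledge outside the wall, 20 mm wide (x 70 to 90 mm), 160 mm long, 4 mm thick; the sieve hangs by the two.
- tray: Fixed steel catch tray, 172 (x) by 380 (y) mm, 85 mm high at the rails; origin at the centre of its underside, y along its length, +y to the robot's left (within 0.25 rad), z up. Well open from y -130 to +130 mm, floor 4 mm thick. At each end stands a black stop block reaching 115 mm up; lower the sieve between them, centre near y = 0.
- tray_rails (a point): Middle between the two rails, level with their tops when unloaded, 85 mm above the tray's underside. The rails are white strips along the tray's long walls, 12 mm wide, 148 mm apart: the 140 mm sieve body hangs between them, 4 mm to spare each side, flanges sliding on top, y along the tray's y. They are sprung: give 1 mm per 2.5 N, 2 mm under the sieve's weight, 10 mm at most.
- stop_left (a joint): How far the sprung plunger at the tray's +y end is pushed in (m): 0 free, 0.020 end of travel; 0.5 N per mm. Round 22 mm rubber face on the tray's centre line, 13 mm above the rails. The stops are clamped differently each time, places not reported: 15 to 30 mm from the sieve's end wall when the sieve's centre is at y = 0. Find it by feel.
- stop_right (a joint): The same for the plunger at the tray's -y end; again 15 to 30 mm from the sieve's -y end wall when the sieve's centre is at y = 0, independent of the other.
- chestnut0_mid (a point): Centre (half-way up) of a chestnut: a brown dome with a flat base, 24 mm in diameter, 18 mm high, 10 g, standing loose on a slat of the sieve at the start. It slides when shaken briskly (friction about 0.3) and drops through the gaps.
- chestnut1_mid (a point): Centre (half-way up) of a chestnut: a brown dome with a flat base, 24 mm in diameter, 18 mm high, 10 g, standing loose on a slat of the sieve at the start. It slides when shaken briskly (friction about 0.3) and drops through the gaps.
- chestnut2_mid (a point): Centre (half-way up) of a chestnut: a brown dome with a flat base, 24 mm in diameter, 18 mm high, 10 g, standing loose on a slat of the sieve at the start. It slides when shaken briskly (friction about 0.3) and drops through the gaps.
- chestnut3_mid (a point): Centre (half-way up) of a chestnut: a brown dome with a flat base, 24 mm in diameter, 18 mm high, 10 g, standing loose on a slat of the sieve at the start. It slides when shaken briskly (friction about 0.3) and drops through the gaps.
- walnut0_mid (a point): Centre of a walnut: a round nut 44 mm in diameter, 18 g, lying in a gap of the sieve at the start, too big to fall through.
- walnut1_mid (a point): Centre of a walnut: a round nut 44 mm in diameter, 18 g, lying in a gap of the sieve at the start, too big to fall through.
- walnut2_mid (a point): Centre of a walnut: a round nut 44 mm in diameter, 18 g, lying in a gap of the sieve at the start, too big to fall through.
- mug: White mug, 76 mm wide, 90 mm high, to be left alone; origin at the centre of its underside.
- bowl: White bowl, 120 mm wide, 50 mm high, to be left alone; origin at the centre of its underside.
- jar: Glass jar, 68 mm wide, 100 mm high, to be left alone; origin at the centre of its underside.
- spoon: Steel spoon 200 mm long, lying flat, to be left alone.
- cup: White cup, 68 mm wide, 60 mm high, to be left alone; origin at the centre of its underside.
There are look-alikes about, which are no part of the job. Leave any turquoise or yellow look-alike of the part that bears walnut1_mid alone.

How it is judged:
On the way, in this order (a step that is already met when the one before it is completed fails the run):
1. the sieve hangs by its flanges on the tray's rails (x of sieve_foot in the frame of tray between -0.008 and 0.008 m and y of sieve_foot in the frame of tray between -0.06 and 0.06 m and z of sieve_foot in the frame of tray between 0.048 and 0.058 m and angle between sieve_foot's own z axis and vertical below 0.06 rad and angle between the y axis of sieve_foot and the y axis of tray, either way round below 0.12 rad), for 0.2 s.
2. on the rails, the sieve presses the left (+y) plunger in by more than 3 mm (all of step 1 and value of joint stop_left above 0.003 m), for 0.04 s.
3. then, on the rails, it presses the right (-y) plunger in by more than 3 mm (all of step 1 and value of joint stop_right above 0.003 m), for 0.04 s.
At the end, for the whole second after the job is handed in: The sieve hangs still on the rails (underside 48-58 mm above the tray's, off its centre under 8 mm in x and 60 mm in y, tilt under 0.06, turn under 0.12 rad), the four chestnuts lie in the tray below it (centres under 50 mm up), the three walnuts are in the sieve (all of step 1 and x of chestnut0_mid in the frame of tray between -0.074 and 0.074 m and y of chestnut0_mid in the frame of tray between -0.13 and 0.13 m and z of chestnut0_mid in the frame of tray between 0 and 0.05 m and x of chestnut1_mid in the frame of tray between -0.074 and 0.074 m and y of chestnut1_mid in the frame of tray between -0.13 and 0.13 m and z of chestnut1_mid in the frame of tray between 0 and 0.05 m and x of chestnut2_mid in the frame of tray between -0.074 and 0.074 m and y of chestnut2_mid in the frame of tray between -0.13 and 0.13 m and z of chestnut2_mid in the frame of tray between 0 and 0.05 m and x of chestnut3_mid in the frame of tray between -0.074 and 0.074 m and y of chestnut3_mid in the frame of tray between -0.13 and 0.13 m and z of chestnut3_mid in the frame of tray between 0 and 0.05 m and x of walnut0_mid in the frame of sieve_foot between -0.07 and 0.07 m and y of walnut0_mid in the frame of sieve_foot between -0.08 and 0.08 m and z of walnut0_mid in the frame of sieve_foot between 0.012 and 0.062 m and x of walnut1_mid in the frame of sieve_foot between -0.07 and 0.07 m and y of walnut1_mid in the frame of sieve_foot between -0.08 and 0.08 m and z of walnut1_mid in the frame of sieve_foot between 0.012 and 0.062 m and x of walnut2_mid in the frame of sieve_foot between -0.07 and 0.07 m and y of walnut2_mid in the frame of sieve_foot between -0.08 and 0.08 m and z of walnut2_mid in the frame of sieve_foot between 0.012 and 0.062 m and linear speed of sieve below 0.01 m/s); the robot touches nothing.
It fails at once if a plunger is rammed: pushed in more than 17 mm of its 20 mm (value of joint any of stop_left, stop_right above 0.017 m).
It fails at once if the sieve is forced against the tray with more than 20 N (contact force between sieve and tray above 20 N).
It fails at once if the sieve is tipped by more than 0.3 rad (angle between sieve_foot's own z axis and vertical above 0.3 rad).
It fails at once if a bystander is moved by more than 30 mm (distance of any of mug, bowl, jar, spoon, cup from where it was at the start of the episode above 0.03 m).
It also fails if it takes over 51 s, if anything falls off the work surface, if the arm or the gripper's body presses on something with over 40 N, if the wrist force passes 120 N, or if a joint passes its speed limit or range.

### The arm

A 7-joint arm with a two-finger parallel gripper is mounted at the origin on the work surface. World frame = base frame: x ahead of the robot, y to its left, z up, the work surface at z = 0. Lengths are in m, angles in rad, forces in N, time in s.
With the tool pointing down it reaches from about 0.4 to 0.85 m from the base axis. Payload 10.4 kg.
Tool frame: the origin (TCP) lies between the finger pads; the fingertips stand 19 mm ahead of it and the grasp point (between the pads) is the TCP; x points along the fingers, y is the direction in which the jaws open and shut, and the axes are right-handed (so a half turn about x gives the same grasp; the last joint's range is limited). The gripper opens to 87 mm and grips with 3 to 60 N. Pads are 19 mm wide; open, the fingers measure 117 mm over their backs; the gripper's body (75 mm by 190 mm) begins 51 mm behind the grasp point.
Start: joints at [1.255, 0.332, -0.065, 1.46, 0.022, 1.35, -0.088], TCP at [0.18, -0.598, 0.242] pointing down, gripper open.
Joint ranges: [-2.6, 2.6], [-0.5, 2.12], [-1.47, 1.34], [0.16, 2.42], [-1.27, 4.41], [0.06, 2.06], [-2.6, 2.6]. Speed limits (rad/s): [2.22, 2.22, 2.79, 2.79, 3.14, 3.14, 3.14].

### API

Orientations are given as a unit quaternion [x, y, z, w].
In Python, from bench import r gives the robot as it stands.
- The arm moves only by the tool drive_tool, never from a script. Its argument "motion" is a list of rows, each a list of 4 numbers: the shift along the tool's x, y, z in cm, then the turn about the tool's x in units of 5 degrees (1.0 is 5 degrees). In form: [[tx, ty, tz, twist], ...]. A call has 1 to 20 rows; each row is the pose to reach, as a shift and turn from the pose commanded when the call began, along the tool's axes at that moment; what a row does not reach only later rows make up. A row lasts 1/12 s, in which the tool goes at most 41.7 mm and 7.16 degrees, less where a joint would pass 70% of its speed; a pose out of reach is approached as far as the arm can. A call with a gripper value outside its range is refused whole. "grip" is the closure in counts, from 0 (fully open) to 255 (shut), set as the call begins (left out, the last holds). The fingers move at their own pace and stop on an object; "force" is the grip in N (left out, the last holds). Time passes only in rows, so rows that repeat a pose let the fingers close. It gives the time, the measured TCP pose, the force and the opening at its end, in the units of the state.
- r.read_state(): the state, without advancing time (a new reading comes with each control period).
- r.camera(name): name is "side" or "top" or "wrist"; returns the picture (420x560x3 uint8, red, green, blue); there is no depth.
- r.calibration(name): a dict with "fx", "fy", "cx", "cy" (pixels), "xyz" and "orientation" of the camera in the world. Camera axes: x right, y up, looking along -z (the intrinsics and any distortion apply to the point x, -y, -z); pixel columns grow to the right and rows downward; lengths in m; the calibration is good to about 2 mm. A picture is of the moment at which its call begins: read the wrist's pose just before it. calibration takes no time and is no camera call; for the wrist camera it gives the pose at the moment of the call.
- r.close_job(): hands the job in, once; it reports no verdict.
The state is a dict: "time": time; "joint_positions": joint angles; "joint_vel": joint speeds; "joint_torque": joint torques, N m; "ee_pos": TCP position; "eef_rot": TCP orientation; "ft_force": force on the tool from outside, world axes, zero at the start; "torque": the same for the moment, N m; "width": finger opening in m.
Only numpy, scipy, OpenCV 4.12 (cv2) and the standard library are available. Lean on these libraries where they do the work, as an engineer would, in place of code of your own. Each camera call takes 0.05 s, during which the arm holds its last target.

## Working session

There is one attempt and no reset: what is moved stays moved. The work goes in short steps, Python scripts to look and compute and a tool call to move; the robot and the scene stay as the last step left them, time stands still between calls to the robot, and variables do not carry over. Pictures are saved under pics/ and viewed, and the job is handed in when it is done.

Besides the shell and the picture viewer there is one more tool, called after "Call:" as a command line: name --pt "numbers of a row" for each row, then --argument value for the rest. drive_tool: Moves the arm, as the interface text tells. Its arguments: {"type":"object","properties":{"motion":{"type":"array","items":{"type":"array","items":{"type":"number"}}},"grip":{"type":"number"},"force":{"type":"number"}},"required":["motion"]}

```bash
mkdir -p pics; ls
python3 - <<'E'
from bench import r
import cv2
s=r.read_state();print(s)
for n in("side","top","wrist"):
    print(n,r.calibration(n)); im=r.camera(n); cv2.imwrite(f"pics/a_{n}.png",im[:,:,::-1])
E
```

```text
pics
{'time': 0.0, 'joint_positions': array([ 1.25536891,  0.33285223, -0.06472278,  1.46093477,  0.02165084,
        1.34989822, -0.08851639]), 'joint_vel': array([ 0.00101387,  0.00082036, -0.00053409, -0.00056467,  0.00037946,
       -0.00122776,  0.00058541]), 'joint_torque': array([ 6.05611058e-04, -6.23240948e+01,  2.50679394e-02, -3.89901352e+01,
       -6.13962254e-02,  3.95716913e-02,  1.60578220e-04]), 'ee_pos': array([ 0.18030269, -0.59805544,  0.24076939]), 'eef_rot': array([-0.69942987, -0.10365472,  0.69964835, -0.10269248]), 'ft_force': array([-0.27321353,  0.25136357, -0.14997912]), 'torque': array([ 0.01368172, -0.05005784, -0.04987292]), 'width': 0.08696438548662538}
side {'fx': 419.8441677689543, 'fy': 419.8441677689543, 'cx': 274.7827676331689, 'cy': 212.3144099827817, 'xyz': array([0.38070716, 0.77110526, 0.73453202]), 'orientation': array([-0.03363829,  0.41570139,  0.90719744, -0.05525969])}
top {'fx': 431.7786145786231, 'fy': 431.7786145786231, 'cx': 277.553385089094, 'cy': 212.05559399541417, 'xyz': array([0.30440544, 0.03551806, 1.01835269]), 'orientation': array([-0.07285697,  0.08292001,  0.75331895, -0.64832607])}
wrist {'fx': 297.28449070782693, 'fy': 297.28449070782693, 'cx': 279.937285148345, 'cy': 208.21715815056635, 'xyz': array([ 0.25999369, -0.57408251,  0.38295893]), 'orientation': array([-0.12116656,  0.09072802, -0.58989812,  0.79316284])}
```

View pics/a_top.png

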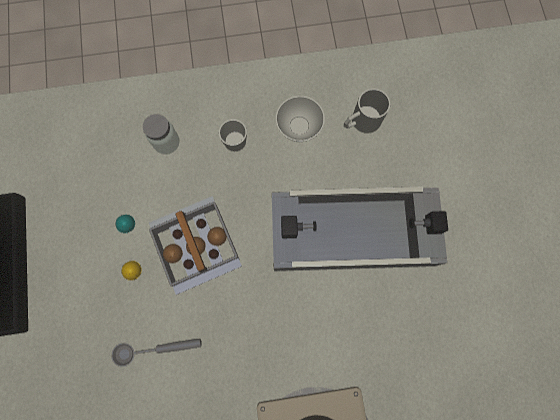

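View pics/a_side.png

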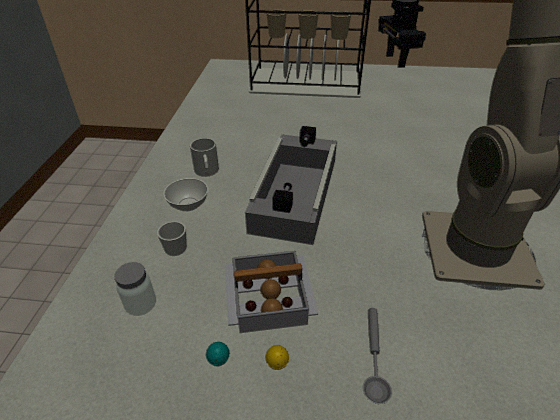

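View pics/a_wrist.png

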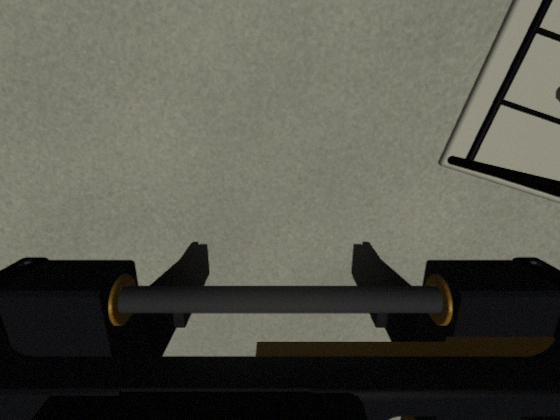

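```bash
cat > h.py <<'E'
from bench import r
import cv2, numpy as np
from scipy.spatial.transform import Rotation as R
def ray(c,u,v):
    d=np.array([(u-c['cx'])/c['fx'],-(v-c['cy'])/c['fy'],-1.0])
    return np.array(c['xyz']),R.from_quat(c['orientation']).apply(d)
def onz(c,u,v,z):
    o,d=ray(c,u,v); return (o+d*(z-o[2])/d[2])
def proj(c,p):
    q=R.from_quat(c['orientation']).inv().apply(np.array(p)-c['xyz'])
    return c['cx']+c['fx']*q[0]/-q[2], c['cy']-c['fy']*q[1]/-q[2]
E
python3 - <<'E'
from h import *
for n,crop in(("top",(200,280,160,230)),("side",(250,290,220,310))):
    im=cv2.imread(f"pics/a_{n}.png"); hsv=cv2.cvtColor(im,cv2.COLOR_BGR2HSV)
    m=cv2.inRange(hsv,(5,130,70),(18,255,255)); 
    mm=np.zeros_like(m); a,b,c0,d=crop; mm[a:b,c0:d]=m[a:b,c0:d]
    k,l,st,ce=cv2.connectedComponentsWithStats(mm)
    for i in range(1,k):
        if st[i,4]>40:
            ys,xs=np.where(l==i); rc=cv2.minAreaRect(np.c_[xs,ys].astype(np.float32))
            print(n,st[i],rc); 
            bx=cv2.boxPoints(rc); c=r.calibration(n)
            print([np.round(onz(c,*p,0.092),4).tolist() for p in bx])
    big=cv2.resize(im[max(0,crop[0]-30):crop[1]+30,max(0,crop[2]-30):crop[3]+30],None,fx=5,fy=5,interpolation=cv2.INTER_CUBIC); cv2.imwrite(f"pics/b_{n}.png",big[:600,:800])
im=cv2.imread("pics/a_top.png");cv2.imwrite("pics/b_tray.png",cv2.resize(im[175:285,265:455],None,fx=4,fy=4,interpolation=cv2.INTER_CUBIC))
E
```

```text
top [176 211  28  60 400] ((189.42208862304688, 240.63597106933594), (61.65950012207031, 6.976164817810059), 68.45902252197266)
[[0.5418, 0.2303, 0.092], [0.5454, 0.2156, 0.092], [0.4129, 0.1803, 0.092], [0.4096, 0.1946, 0.092]]
side [234 260  68  16 462] ((267.0, 266.0), (12.589195251464844, 67.58409881591797), 83.6598129272461)
[[0.5515, 0.2015, 0.092], [0.416, 0.1647, 0.092], [0.4103, 0.199, 0.092], [0.5419, 0.2342, 0.092]]
side [263 280  16  10 132] ((270.5, 284.5), (9.0, 15.0), 90.0)
[[0.483, 0.2377, 0.092], [0.4535, 0.2343, 0.092], [0.4507, 0.2566, 0.092], [0.4796, 0.26, 0.092]]
```

View pics/b_tray.png

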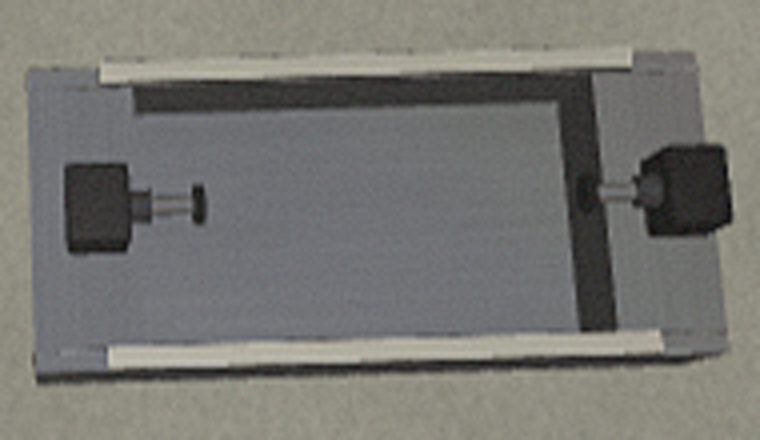

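View pics/b_top.png

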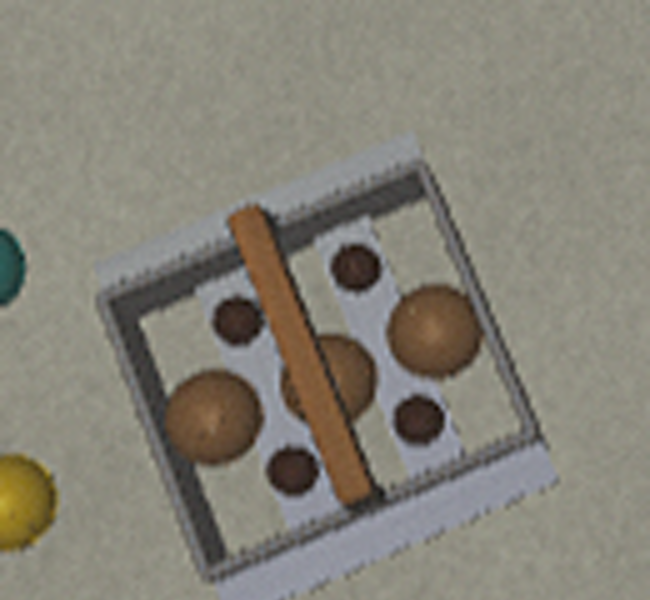

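View pics/b_side.png

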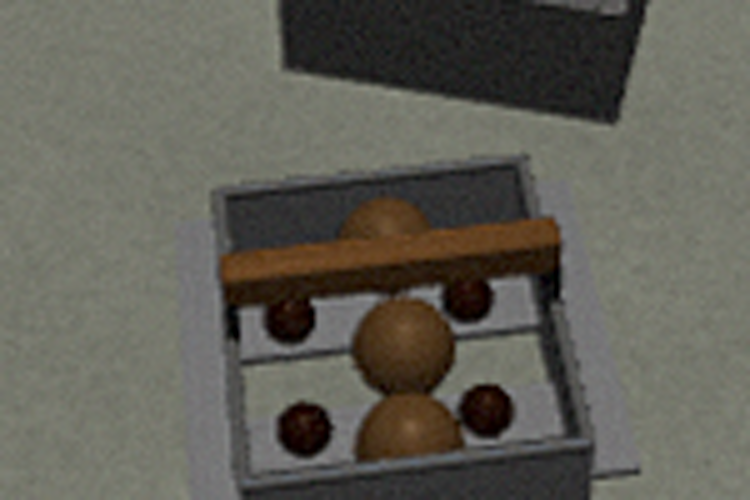

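Run:
```python
from h import *
from scipy.optimize import least_squares
c=r.calibration("top")
im=cv2.imread("pics/a_top.png"); hsv=cv2.cvtColor(im,cv2.COLOR_BGR2HSV)
m=cv2.inRange(hsv,(8,0,130),(40,70,255)); m[:180]=0;m[280:]=0;m[:,:268]=0;m[:,455:]=0
k,l,st,ce=cv2.connectedComponentsWithStats(m)
for i in range(1,k):
    if st[i,4]>60:
        ys,xs=np.where(l==i); rc=cv2.minAreaRect(np.c_[xs,ys].astype(np.float32)); print(st[i],rc)
        P=np.array([onz(c,*p,0.085)[:2] for p in cv2.boxPoints(rc)]); print(P.round(4).tolist(), P.mean(0))
        P=np.array([onz(c,x,y,0.085)[:2] for x,y in zip(xs,ys)]); cc=P.mean(0); u,s,vt=np.linalg.svd(P-cc); t=(P-cc)@vt[0]; print(cc,vt[0],np.degrees(np.arctan2(vt[0][0],vt[0][1])),t.min(),t.max())
# projections of bar corners to side and top
th=np.radians(15);e=np.array([np.cos(th),np.sin(th)]);n=np.array([-e[1],e[0]]);C=np.array([.4775,.205])
for nm in("side","top"):
    print(nm,[np.round(proj(r.calibration(nm),[*(C+a*e+b*n),z]),1).tolist() for z in(.092,.072) for a in(-.07,.07) for b in(-.008,.008)])
```

```text
[ 268  180  187  100 5544] ((361.0, 229.5), (99.0, 186.0), 90.0)
[[0.5887, 0.0167], [0.5261, -0.3974], [0.3108, -0.345], [0.37, 0.0485]] [ 0.44892654 -0.16931537]
[ 0.45177337 -0.18479921] [-0.1801362  -0.98364168] -169.62230662246307 -0.22282229815479643 0.1957014393509456
[292 257 139  10 807] ((360.97918701171875, 261.82537841796875), (5.997132301330566, 138.1504364013672), 88.22853088378906)
[[0.4006, -0.008], [0.3652, -0.3049], [0.3525, -0.3024], [0.3878, -0.0064]] [ 0.37650076 -0.15542917]
[ 0.37651166 -0.15454369] [0.12007497 0.99276483] 6.896429226760961 -0.15023557781558758 0.1483863926922417
side [[301.2, 261.2], [302.7, 267.0], [233.4, 268.7], [233.9, 274.7], [301.0, 267.8], [302.4, 273.5], [234.2, 275.2], [234.7, 281.2]]
top [[204.6, 268.4], [197.6, 271.4], [181.4, 209.9], [174.5, 212.7], [206.1, 269.2], [199.3, 272.2], [183.3, 211.9], [176.6, 214.7]]
```

Run:
```python
from h import *
c=r.calibration("top")
s=r.read_state(); M=R.from_quat(s['eef_rot']).as_matrix(); print(M.round(3))
im=cv2.imread("pics/a_top.png").astype(int)
print(im[192,350],im[186,350],im[200,350],im[262,350])
print([ (y,im[y,350].tolist()) for y in range(184,202)])
m=((im[:,:,2]-im[:,:,0]<30)&(im[:,:,1]>165)).astype(np.uint8)
m[:180]=0;m[280:]=0;m[:,:268]=0;m[:,455:]=0
k,l,st,ce=cv2.connectedComponentsWithStats(m)
for i in range(1,k):
    if st[i,4]>100:
        ys,xs=np.where(l==i); print(st[i])
        P=np.array([onz(c,x,y,0.085)[:2] for x,y in zip(xs,ys)]); cc=P.mean(0); u,s,vt=np.linalg.svd(P-cc); t=(P-cc)@vt[0]; w=(P-cc)@vt[1]; print(cc,vt[0],np.degrees(np.arctan(vt[0][0]/vt[0][1])),t.min(),t.max(),w.min(),w.max())
```

```text
[[-0.     0.289 -0.957]
 [ 0.001 -0.957 -0.289]
 [-1.    -0.001  0.   ]]
[162 177 182] [133 143 146] [51 56 55] [162 175 180]
[(184, [135, 148, 150]), (185, [130, 144, 146]), (186, [133, 143, 146]), (187, [132, 142, 145]), (188, [147, 155, 159]), (189, [163, 171, 175]), (190, [149, 162, 164]), (191, [155, 166, 170]), (192, [162, 177, 182]), (193, [137, 147, 150]), (194, [51, 53, 52]), (195, [60, 60, 62]), (196, [54, 53, 54]), (197, [54, 53, 58]), (198, [56, 57, 62]), (199, [57, 59, 59]), (200, [51, 56, 55]), (201, [56, 55, 58])]
[290 189  84   6 234]
[ 0.54227238 -0.11105895] [0.12309085 0.99239541] 7.070518288728424 -0.1020347641888142 0.08395291604653317 -0.003936526398501737 0.004864430853386652
[292 258 139   9 547]
[ 0.37712162 -0.1487349 ] [0.11952236 0.99283151] 6.864537146692337 -0.15561508655944797 0.1425488564506313 -0.0045302882500750956 0.00457600925086472
```

Run:
```python
from h import *
s=r.read_state(); M=R.from_quat(s['eef_rot']).as_matrix(); p0=s['ee_pos']
W=np.array([p0,[.36,-.36,.24],[.5,-.05,.24],[.4775,.206,.17]])
d=np.r_[0,np.cumsum(np.linalg.norm(np.diff(W,axis=0),axis=1))]; print(d)
for t in np.linspace(0,d[-1],25)[1:]:
    p=np.array([np.interp(t,d,W[:,i]) for i in range(3)]); print(((p-p0)@M*100).round(1).tolist())
```

```text
[0.         0.29830308 0.63845011 0.90479997]
[0.0, -2.2, -3.0]
[0.0, -4.5, -6.1]
[0.0, -6.7, -9.1]
[0.1, -8.9, -12.2]
[0.1, -11.1, -15.2]
[0.1, -13.4, -18.3]
[0.1, -15.6, -21.3]
[0.1, -17.9, -24.3]
[0.1, -20.7, -26.8]
[0.1, -23.5, -29.2]
[0.1, -26.4, -31.7]
[0.1, -29.2, -34.2]
[0.1, -32.1, -36.7]
[0.1, -34.9, -39.2]
[0.1, -37.8, -41.6]
[0.1, -40.6, -44.1]
[0.2, -43.5, -46.5]
[1.2, -47.0, -47.2]
[2.2, -50.6, -48.0]
[3.2, -54.2, -48.7]
[4.2, -57.7, -49.4]
[5.2, -61.3, -50.2]
[6.2, -64.8, -50.9]
[7.2, -68.4, -51.7]
```

Call:
drive_tool --pt "0 -2.2 -3 0" --pt "0 -4.5 -6.1 0" --pt "0 -6.7 -9.1 0" --pt "0 -8.9 -12.2 0" --pt "0 -11.1 -15.2 0" --pt "0 -13.4 -18.3 0" --pt "0 -15.6 -21.3 0" --pt "0 -17.9 -24.3 0" --pt "0 -20.7 -26.8 0" --pt "0 -23.5 -29.2 0" --pt "0 -26.4 -31.7 0" --pt "0 -29.2 -34.2 0" --pt "0 -32.1 -36.7 0" --pt "0 -34.9 -39.2 0" --pt "0 -37.8 -41.6 0" --pt "0 -40.6 -44.1 0.1" --pt "0.2 -43.5 -46.5 0.2" --pt "1.2 -47 -47.2 0.3" --pt "2.2 -50.6 -48 0.36" --pt "3.2 -54.2 -48.7 0.36" --grip 0

```text
time: 1.82
ee_pos: [0.4899, 0.0628, 0.2091]
eef_rot: [0.701, 0.092, -0.701, 0.092]
ft_force: [0.4, -0.3, 0.5]
width: 0.0869
```

Run:
```python
from h import *
s=r.read_state(); M=R.from_quat(s['eef_rot']).as_matrix();p0=s['ee_pos'];print(s['time'],p0,M.round(3).tolist())
print((np.array([.4775,.206,.17])-p0)@M*100)
```

```text
1.8167 [0.48993082 0.06281774 0.20906567] [[0.0, 0.258, -0.966], [0.0, -0.966, -0.258], [-1.0, -0.0, -0.0]]
[  3.90750466 -14.15411656  -2.4920889 ]
```

Call:
drive_tool --pt "1 -3.5 -0.6 0" --pt "2 -7 -1.2 0" --pt "3 -10.5 -1.8 0" --pt "3.9 -14.1 -2.5 0" --pt "3.9 -14.1 -2.5 0" --pt "3.9 -14.1 -2.5 0"

```text
time: 2.32
ee_pos: [0.4768, 0.206, 0.1699]
eef_rot: [-0.7, -0.094, 0.701, -0.093]
ft_force: [-0.0, -1.1, -0.2]
width: 0.0873
```

Run:
```python
from h import *
c=r.calibration("wrist");s=r.read_state();print(s['time'],s['ee_pos'],c)
im=r.camera("wrist"); cv2.imwrite("pics/c_w.png",im[:,:,::-1]);np.save("c_w.npy",c)
print(proj(c,[.4775,.206,.092]))
```

```text
2.3167 [0.47676102 0.20601151 0.16987921] {'fx': 297.28449070782693, 'fy': 297.28449070782693, 'cx': 279.937285148345, 'cy': 208.21715815056635, 'xyz': array([0.55723438, 0.22797906, 0.31187594]), 'orientation': array([-0.12054092,  0.09262996, -0.6004538 ,  0.78507631])}
(np.float64(280.561911787692), np.float64(224.45272518724687))
```

View pics/c_w.png

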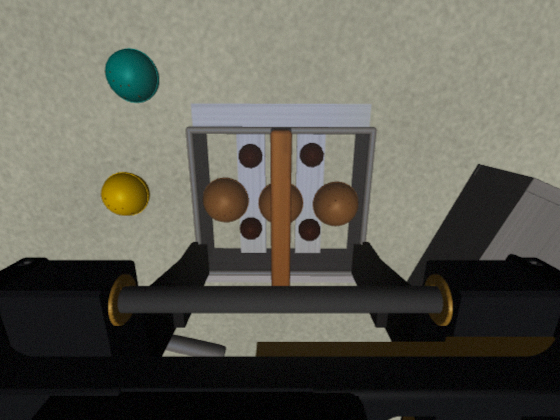

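Run:
```python
from h import *
c=np.load("c_w.npy",allow_pickle=True).item()
im=cv2.imread("pics/c_w.png"); hsv=cv2.cvtColor(im,cv2.COLOR_BGR2HSV)
m=cv2.inRange(hsv,(5,150,90),(18,255,255)); m[285:]=0;m[:,:265]=0;m[:,300:]=0
for y in (125,127,128,129,130,131,132,135,150,170,180,225,240,260,270):
    xs=np.where(m[y])[0]
    if len(xs): 
        a=onz(c,xs.min()-.5,y,.092);b=onz(c,xs.max()+.5,y,.092); print(y,xs.min(),xs.max(),a[:2].round(4),b[:2].round(4),np.linalg.norm(a-b).round(4),((a+b)/2)[:2].round(4))
    else: print(y,im[y,281])
for p in((187,128),(375,128)): print(onz(c,*p,.052).round(4))
s=np.array([[.4768,.206]])
```

```text
125 [173 158 154]
127 [61 61 65]
128 [44 46 46]
129 [35 37 46]
130 [36 48 64]
131 279 279 [0.5461 0.2262] [0.5463 0.2255] 0.0007 [0.5462 0.2258]
132 272 287 [0.5441 0.2308] [0.5471 0.2198] 0.0115 [0.5456 0.2253]
135 271 289 [0.5419 0.231 ] [0.5455 0.2178] 0.0137 [0.5437 0.2244]
150 272 290 [0.5317 0.2276] [0.5354 0.2142] 0.0139 [0.5336 0.2209]
170 271 289 [0.5173 0.2246] [0.521  0.2109] 0.0142 [0.5192 0.2178]
180 272 289 [0.5102 0.222 ] [0.5137 0.2089] 0.0136 [0.5119 0.2154]
225 272 289 [0.4752 0.2128] [0.4789 0.1991] 0.0142 [0.477  0.2059]
240 272 289 [0.4628 0.2095] [0.4665 0.1956] 0.0144 [0.4646 0.2026]
260 272 288 [0.4455 0.205 ] [0.4492 0.1916] 0.0139 [0.4474 0.1983]
270 272 288 [0.4366 0.2027] [0.4403 0.1891] 0.0141 [0.4385 0.1959]
[0.5262 0.3011 0.052 ]
[0.5677 0.1478 0.052 ]
```

Call:
drive_tool --pt "1.5 0 -0.2 0" --pt "4 0 -0.2 0" --pt "6.5 0 -0.2 0" --pt "8.2 0 -0.2 0" --pt "8.6 0 -0.2 0" --pt "8.6 0 -0.2 0"

```text
time: 2.87
ee_pos: [0.4797, 0.2027, 0.0838]
eef_rot: [-0.7, -0.091, 0.702, -0.092]
ft_force: [0.8, -0.4, -0.0]
width: 0.0867
```

Call:
drive_tool --pt "0 0 0 0" --pt "0 0 0 0" --pt "0 0 0 0" --pt "0 0 0 0" --pt "0 0 0 0" --pt "0 0 0 0" --pt "0 0 0 0" --pt "0 0 0 0" --pt "0 0 0 0" --pt "0 0 0 0" --grip 255 --force 40

```text
time: 3.7
ee_pos: [0.4799, 0.2043, 0.0845]
eef_rot: [-0.701, -0.092, 0.701, -0.092]
ft_force: [-0.6, 1.3, 0.7]
width: 0.0286
```

Run:
```python
from h import *
s=r.read_state();print(s)
im=r.camera("wrist"); cv2.imwrite("pics/d_w.png",im[:,:,::-1])
```

```text
{'time': 3.7, 'joint_positions': array([ 0.16783133,  0.35455689, -0.75609087,  1.87544436,  0.2831294 ,
        1.02138166, -2.01646209]), 'joint_vel': array([-0.00090256,  0.00046945, -0.00129206, -0.00010757,  0.00071689,
       -0.00036648, -0.00044938]), 'joint_torque': array([ 2.00345494e-03, -4.84196448e+01, -8.43211591e+00, -3.28603971e+01,
        1.37260658e-02, -8.20358726e-02,  3.53665509e-04]), 'ee_pos': array([0.47988564, 0.2042705 , 0.0845096 ]), 'eef_rot': array([-0.7010641 , -0.0921322 ,  0.70108637, -0.09218831]), 'ft_force': array([-0.58458954,  1.3413836 ,  0.69976315]), 'torque': array([-0.02665467,  0.03452986, -0.04316005]), 'width': 0.02859321205401769}
```

View pics/d_w.png

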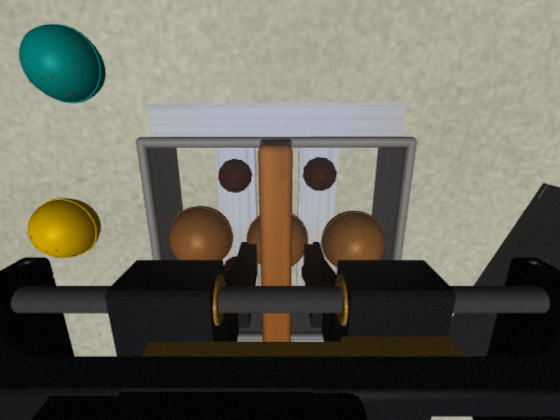

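Call:
drive_tool --pt "0 0 0 0" --pt "0 0 0 0" --pt "0 0 0 0" --pt "0 0 0 0" --pt "0 0 0 0" --pt "0 0 0 0"

```text
time: 4.25
ee_pos: [0.4798, 0.2044, 0.0845]
eef_rot: [-0.701, -0.092, 0.701, -0.092]
ft_force: [-0.6, 1.2, -0.3]
width: 0.0156
```

Call:
drive_tool --pt "-0.2 0 0 0" --pt "-0.7 0 0 0" --pt "-1.4 0 0 0" --pt "-2.4 0 0 0" --pt "-3.6 0 0 0" --pt "-5 0 0 0" --pt "-6.5 0 0 0" --pt "-8 0 0 0" --pt "-9.5 0 0 0" --pt "-11 0 0 0" --pt "-12.2 0 0 0" --pt "-13.1 0 0 0" --pt "-13.7 0 0 0" --pt "-14 0 0 0" --pt "-14 0 0 0"

```text
time: 5.5
ee_pos: [0.48, 0.2043, 0.2249]
eef_rot: [0.701, 0.092, -0.701, 0.092]
ft_force: [-0.3, 0.2, -3.8]
width: 0.0157
```

Run:
```python
from h import *
s=r.read_state(); M=R.from_quat(s['eef_rot']).as_matrix();p0=s['ee_pos'];print(s['time'],p0,M.round(3).tolist(),s['ft_force'],s['joint_positions'].round(2))
T=np.array([.4554,-.1652,.225]);print((T-p0)@M*100)
im=r.camera("wrist"); cv2.imwrite("pics/e_w.png",im[:,:,::-1])
im=r.camera("side"); cv2.imwrite("pics/e_s.png",im[:,:,::-1])
```

```text
5.5 [0.48000376 0.20429    0.22490405] [[0.0, 0.258, -0.966], [-0.0, -0.966, -0.258], [-1.0, 0.0, -0.0]] [-0.27675408  0.18669196 -3.81226083] [ 0.23  0.19 -0.8   1.72  0.14  1.29 -1.91]
[-9.68255650e-03  3.50584840e+01  1.19241238e+01]
```

View pics/e_w.png

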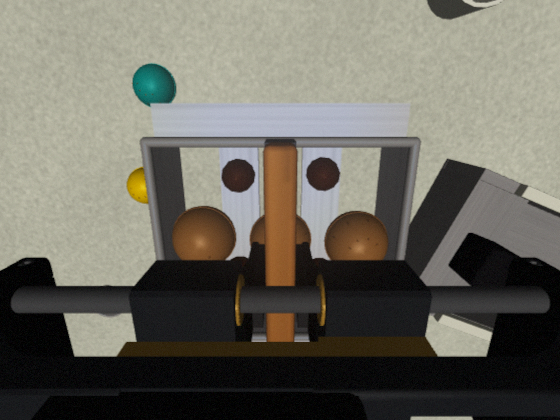

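View pics/e_s.png

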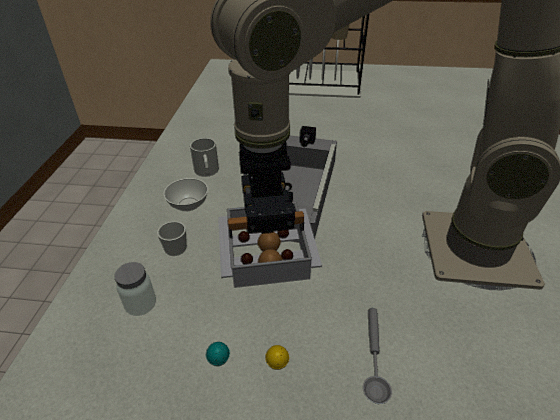

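Call:
drive_tool --pt "0 0.4 0.1 0.05" --pt "0 1.2 0.4 0.15" --pt "0 2.5 0.9 0.3" --pt "0 4.2 1.4 0.5" --pt "0 6.3 2.1 0.8" --pt "0 8.8 3 1.1" --pt "0 11.3 3.8 1.4" --pt "0 13.8 4.7 1.7" --pt "0 16.3 5.5 2.05" --pt "0 18.8 6.4 2.35" --pt "0 21.3 7.2 2.65" --pt "0 23.8 8.1 3" --pt "0 26.3 8.9 3.3" --pt "0 28.8 9.8 3.6" --pt "0 30.9 10.5 3.9" --pt "0 32.6 11.1 4.1" --pt "0 33.8 11.5 4.25" --pt "0 34.7 11.8 4.35" --pt "0 35.1 11.9 4.4" --pt "0 35.1 11.9 4.4"

```text
time: 7.27
ee_pos: [0.4557, -0.1658, 0.2244]
eef_rot: [-0.706, 0.043, 0.706, 0.044]
ft_force: [0.0, 0.8, -5.0]
width: 0.0156
```

Run:
```python
from h import *
c=r.calibration("wrist");np.save("f_w.npy",c)
s=r.read_state(); M=R.from_quat(s['eef_rot']).as_matrix();p0=s['ee_pos'];print(s['time'],p0,M.round(3).tolist(),s['ft_force'],s['joint_positions'].round(2))
im=r.camera("wrist"); cv2.imwrite("pics/f_w.png",im[:,:,::-1])
im=r.camera("top"); cv2.imwrite("pics/f_t.png",im[:,:,::-1])
```

```text
7.2667 [ 0.45574433 -0.16577149  0.22442518] [[-0.0, -0.123, -0.992], [0.0, -0.992, 0.123], [-1.0, -0.0, 0.0]] [ 0.01413753  0.81629423 -4.96829449] [ 0.69  0.06 -0.45  1.82  0.03  1.26 -1.46]
```

View pics/f_w.png

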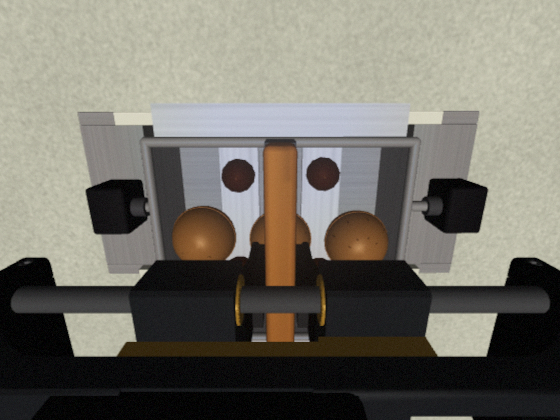

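View pics/f_t.png

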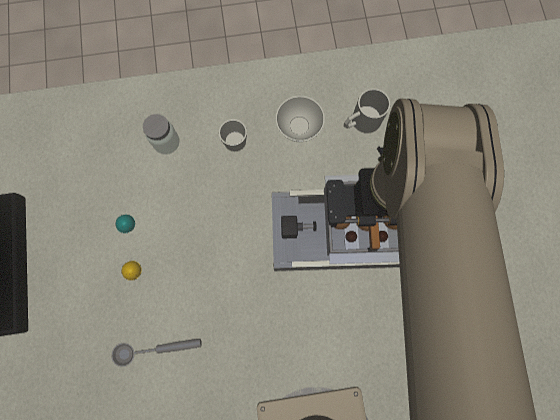

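Run:
```python
from h import *
c=np.load("f_w.npy",allow_pickle=True).item()
im=cv2.imread("pics/f_w.png")
cv2.imwrite("pics/f_z.png",cv2.resize(im[90:160,70:490],None,fx=1.9,fy=5,interpolation=cv2.INTER_CUBIC))
tc=np.array([.45574,-.16577,.22442]); a=np.radians(-7.0); ex=np.array([np.cos(a),np.sin(a),0]); ey=np.array([-np.sin(a),np.cos(a),0])
g=cv2.cvtColor(im,cv2.COLOR_BGR2GRAY)
for col in (125,140,420,435): print(col,[(y,int(g[y,col])) for y in range(106,132)])
for col in (200,240,340,380): print(col,[(y,int(g[y,col])) for y in range(98,148)])
```

```text
125 [(106, 186), (107, 185), (108, 185), (109, 183), (110, 182), (111, 186), (112, 191), (113, 214), (114, 210), (115, 213), (116, 213), (117, 211), (118, 211), (119, 212), (120, 211), (121, 211), (122, 211), (123, 212), (124, 201), (125, 151), (126, 139), (127, 139), (128, 137), (129, 136), (130, 139), (131, 139)]
140 [(106, 188), (107, 192), (108, 189), (109, 181), (110, 177), (111, 178), (112, 190), (113, 215), (114, 210), (115, 209), (116, 210), (117, 210), (118, 212), (119, 210), (120, 211), (121, 212), (122, 212), (123, 212), (124, 199), (125, 148), (126, 138), (127, 137), (128, 137), (129, 138), (130, 141), (131, 139)]
420 [(106, 192), (107, 190), (108, 190), (109, 192), (110, 188), (111, 193), (112, 211), (113, 210), (114, 208), (115, 209), (116, 209), (117, 209), (118, 211), (119, 211), (120, 210), (121, 211), (122, 210), (123, 199), (124, 150), (125, 137), (126, 137), (127, 139), (128, 137), (129, 136), (130, 136), (131, 138)]
435 [(106, 189), (107, 188), (108, 193), (109, 195), (110, 191), (111, 191), (112, 215), (113, 208), (114, 212), (115, 208), (116, 214), (117, 212), 
[... 1874 characters left out ...]
6), (140, 129), (141, 139), (142, 142), (143, 138), (144, 130), (145, 118), (146, 114), (147, 140)]
380 [(98, 184), (99, 182), (100, 178), (101, 177), (102, 179), (103, 188), (104, 189), (105, 182), (106, 186), (107, 189), (108, 191), (109, 192), (110, 190), (111, 189), (112, 192), (113, 192), (114, 192), (115, 186), (116, 189), (117, 184), (118, 186), (119, 186), (120, 188), (121, 192), (122, 194), (123, 196), (124, 193), (125, 188), (126, 188), (127, 189), (128, 189), (129, 186), (130, 186), (131, 186), (132, 186), (133, 187), (134, 192), (135, 182), (136, 139), (137, 75), (138, 98), (139, 115), (140, 125), (141, 136), (142, 141), (143, 134), (144, 126), (145, 121), (146, 101), (147, 106)]
```

View pics/f_z.png

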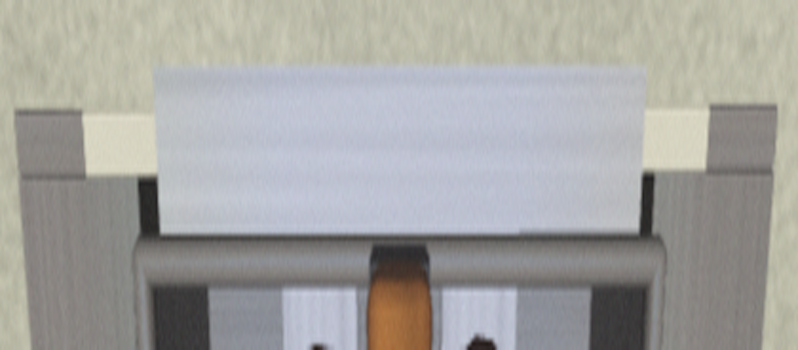

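Run:
```python
from h import *
c=np.load("f_w.npy",allow_pickle=True).item()
tc=np.array([.45574,-.16577,.22442]); a=np.radians(-7.0); ex=np.array([np.cos(a),np.sin(a),0]); ey=np.array([-np.sin(a),np.cos(a),0])
def f(n,u,v,z,x): 
    q=onz(c,u,v,z)-tc; print(n,"center x rel tcp",(q@ex-x)*1000," y",q@ey*1000)
for u,v in((125,124.3),(140,124.3),(420,123.3),(435,123.3)): f("rail in",u,v,.085,.074)
for u,v in((125,112.3),(140,112.3),(420,111.5),(435,111.5)): f("rail out",u,v,.085,.086)
for u in(160,400): f("flange",u,103.7,tc[2]-.0505,.09)
for u in(200,360): f("wall",u,136.4,tc[2]-.0325,.07)
f("barend",280,142,tc[2]+.0075,.07)
for u,v in((152,104),(407,104)): f("flange corner",u,v,tc[2]-.0505,.09)
# rails ends, tray corners
for u,v in((80,112),(478,111)): f("tray corner",u,v,.085,.086)
for u,v in((114,118),(443,118)): f("rail ends",u,v,.085,.08)
```

```text
rail in center x rel tcp 1.3107852439981915  y 141.58829841672022
rail in center x rel tcp 1.2844325979256277  y 127.90799973695951
rail in center x rel tcp 1.6698374087692898  y -127.28753550787694
rail in center x rel tcp 1.6435117957849381  y -140.94944311393056
rail out center x rel tcp -0.2774010094551832  y 139.9439006074153
rail out center x rel tcp -0.30354933786218286  y 126.42088171949031
rail out center x rel tcp -0.10567848011254488  y -125.86645867594578
rail out center x rel tcp -0.13180354665172367  y -139.37409146402203
flange center x rel tcp -0.13120246043346606  y 73.61559793768463
flange center x rel tcp -0.4158071573686778  y -73.18303604614911
wall center x rel tcp 1.53350863657159  y 46.03026210271946
wall center x rel tcp 1.3578130239773611  y -45.53552270692813
barend center x rel tcp 1.7024751886186156  y 0.2446847166615539
flange corner center x rel tcp -0.2949468646601672  y 78.53229440777666
flange corner center x rel tcp -0.5973980791698641  y -77.4858201149996
tray corner center x rel tcp 0.05826083563612028  y 180.46221087672978
tray corner center x rel tcp 0.22148318947787238  y -178.01007074260707
rail ends center x rel tcp 0.8262462214354005  y 150.6917480260761
rail ends center x rel tcp 0.25071092377755566  y -147.48649795232103
```

Call:
drive_tool --pt "0.2 -0.1 0 0" --pt "0.6 -0.1 0 0" --pt "1.2 -0.1 0 0" --pt "2 -0.1 0 0" --pt "3 -0.1 0 0" --pt "4 -0.1 0 0" --pt "5 -0.1 0 0" --pt "5.9 -0.1 0 0" --pt "6.6 -0.1 0 0" --pt "7.1 -0.1 0 0" --pt "7.4 -0.1 0 0" --pt "7.5 -0.1 0 0" --pt "7.5 -0.1 0 0"

```text
time: 8.45
ee_pos: [0.4559, -0.1646, 0.1496]
eef_rot: [0.706, -0.043, -0.706, -0.043]
ft_force: [-0.1, -0.2, -5.0]
width: 0.0157
```

Run:
```python
from h import *
c=r.calibration("wrist");np.save("g_w.npy",c)
s=r.read_state(); print(s['time'],s['ee_pos'],s['ft_force'],s['torque'])
im=r.camera("wrist"); cv2.imwrite("pics/g_w.png",im[:,:,::-1])
```

```text
8.45 [ 0.45586181 -0.16460411  0.14957619] [-0.09130633 -0.15447709 -4.99674742] [ 0.04963372  0.05061012 -0.04664633]
```

View pics/g_w.png

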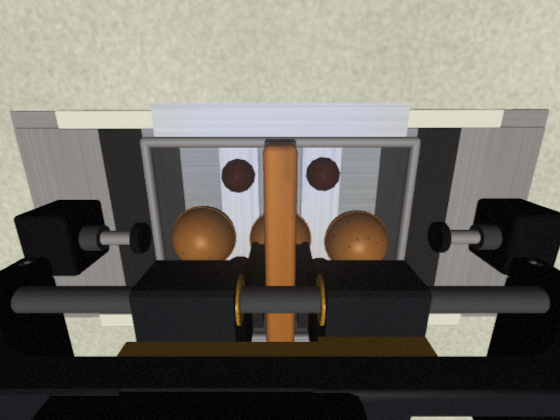

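Run:
```python
from h import *
c=np.load("g_w.npy",allow_pickle=True).item()
tc=np.array([.45586,-.1646,.14958]); a=np.radians(-7.0); ex=np.array([np.cos(a),np.sin(a),0]); ey=np.array([-np.sin(a),np.cos(a),0])
for p in((150,237),(429,237),(141,237),(439,237)):
    q=onz(c,*p,.098)-tc; print(p,(q@ex*1000).round(1),(q@ey*1000).round(1))
for p in((125,128),(440,128),(30,112),(530,112),(58,120),(502,120)):
    q=onz(c,*p,.085)-tc; print(p,(q@ex*1000).round(1),(q@ey*1000).round(1))
```

```text
(150, 237) 1.3 91.9
(429, 237) 1.0 -104.5
(141, 237) 1.3 98.3
(439, 237) 1.0 -111.6
(125, 128) 75.0 104.4
(440, 128) 74.6 -107.2
(30, 112) 85.3 165.6
(530, 112) 84.8 -165.1
(58, 120) 80.2 148.2
(502, 120) 79.7 -147.7
```

Call:
drive_tool --pt "0.2 0 0 0" --pt "0.4 0 0 0" --pt "0.6 0 0 0" --pt "0.8 0 0 0" --pt "0.9 0 0 0" --pt "1 0 0 0" --pt "1.05 0 0 0" --pt "1.1 0 0 0" --pt "1.1 0 0 0"

```text
time: 9.25
ee_pos: [0.4558, -0.1646, 0.1386]
eef_rot: [0.706, -0.043, -0.706, -0.043]
ft_force: [-0.5, -0.8, -3.9]
width: 0.0154
```

Call:
drive_tool --pt "0.05 0 0 0" --pt "0.1 0 0 0" --pt "0.15 0 0 0" --pt "0.15 0 0 0" --pt "0.15 0 0 0"

```text
time: 9.67
ee_pos: [0.4559, -0.1647, 0.1373]
eef_rot: [0.706, -0.043, -0.706, -0.043]
ft_force: [-1.7, -0.0, -1.6]
width: 0.0158
```

Run:
```python
from h import *
for i in range(3):
    s=r.read_state(); print(s['time'],s['ee_pos'],s['ft_force'],s['torque'])
    im=r.camera("wrist")
cv2.imwrite("pics/i_w.png",im[:,:,::-1])
```

```text
9.6667 [ 0.45590769 -0.16465296  0.13729668] [-1.73500857 -0.04176876 -1.61295645] [0.12671318 0.2926965  0.04037655]
9.7167 [ 0.45593085 -0.1646      0.13727604] [-0.77525207  0.21209886 -0.75878418] [ 0.11838307  0.21854657 -0.03479071]
9.7667 [ 0.45591135 -0.16461588  0.13725102] [-0.39909759  0.34697157 -0.97870582] [0.09798555 0.14581627 0.02871696]
```

View pics/i_w.png

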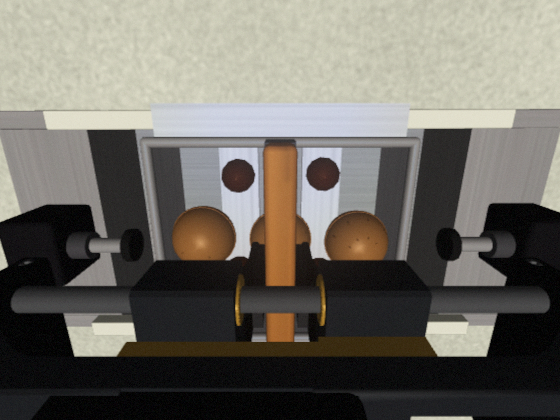

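Call:
drive_tool --pt "0 -0.2 0 0" --pt "0 -0.5 0 0" --pt "0 -0.9 0 0" --pt "0 -1.2 0 0" --pt "0 -1.3 0 0" --pt "0 -1.3 0 0"

```text
time: 10.32
ee_pos: [0.4576, -0.1509, 0.1371]
eef_rot: [0.706, -0.043, -0.706, -0.043]
ft_force: [-0.2, 1.5, -0.7]
width: 0.0154
```

Call:
drive_tool --pt "0 -0.1 0 0" --pt "0 -0.2 0 0" --pt "0 -0.3 0 0" --pt "0 -0.3 0 0"

```text
time: 10.65
ee_pos: [0.4577, -0.1486, 0.1371]
eef_rot: [0.706, -0.043, -0.706, -0.043]
ft_force: [-0.3, -1.2, -0.2]
width: 0.0154
```

Call:
drive_tool --pt "0 -0.1 0 0" --pt "0 -0.2 0 0" --pt "0 -0.3 0 0" --pt "0 -0.3 0 0"

```text
time: 10.98
ee_pos: [0.4581, -0.1457, 0.1371]
eef_rot: [0.706, -0.043, -0.706, -0.043]
ft_force: [0.4, -2.5, -0.5]
width: 0.0156
```

Run:
```python
from h import *
s=r.read_state(); print(s['ft_force'],s['ee_pos'])
im=r.camera("wrist");s=r.read_state(); print(s['ft_force'])
cv2.imwrite("pics/j_w.png",im[:,:,::-1])
```

```text
[ 0.35775681 -2.53104775 -0.46703312] [ 0.45809186 -0.14573735  0.13708589]
[-0.5518056  -1.90517697  0.92553173]
```

View pics/j_w.png

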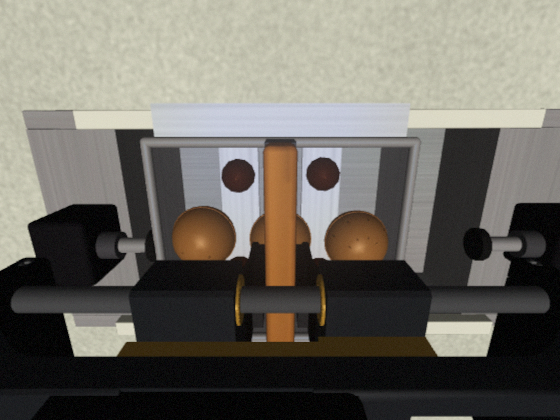

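Call:
drive_tool --pt "0 -0.1 0 0" --pt "0 -0.2 0 0" --pt "0 -0.3 0 0" --pt "0 -0.3 0 0" --pt "0 -0.3 0 0"

```text
time: 11.45
ee_pos: [0.4585, -0.1428, 0.1371]
eef_rot: [0.706, -0.043, -0.706, -0.043]
ft_force: [-0.5, -2.7, -0.1]
width: 0.0154
```

Run:
```python
from h import *
s=r.read_state(); print(s['ft_force'],s['ee_pos'])
im=r.camera("wrist");s=r.read_state(); print(s['ft_force'])
cv2.imwrite("pics/k_w.png",im[200:320,:,::-1])
```

```text
[-0.48173667 -2.66513036 -0.08891582] [ 0.45847685 -0.1427705   0.13706348]
[ 0.07707044 -3.33517557  0.05761756]
```

View pics/k_w.png

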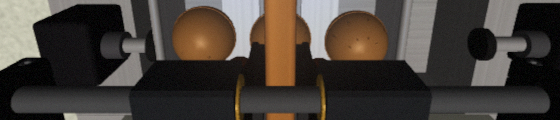

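Call:
drive_tool --pt "0 2.2 0 0" --pt "0 4.4 0 0" --pt "0 4.4 0 0" --pt "0 4.4 0 0"

```text
time: 11.83
ee_pos: [0.4529, -0.187, 0.137]
eef_rot: [-0.706, 0.044, 0.706, 0.044]
ft_force: [0.3, -0.9, 0.1]
width: 0.0159
```

Call:
drive_tool --pt "0 0.1 0 0" --pt "0 0.3 0 0" --pt "0 0.5 0 0" --pt "0 0.5 0 0" --pt "0 0.5 0 0"

```text
time: 12.25
ee_pos: [0.4526, -0.1909, 0.1371]
eef_rot: [0.706, -0.043, -0.706, -0.043]
ft_force: [1.1, 1.7, 0.2]
width: 0.0159
```

Run:
```python
from h import *
s=r.read_state(); print(s['ft_force'],s['ee_pos'])
im=r.camera("wrist");s=r.read_state(); print(s['ft_force'])
cv2.imwrite("pics/l_w.png",im[:,:,::-1])
```

```text
[1.11682497 1.67946598 0.17445998] [ 0.4526481  -0.19090812  0.13708115]
[ 1.00173709  0.74670121 -0.27296435]
```

View pics/l_w.png

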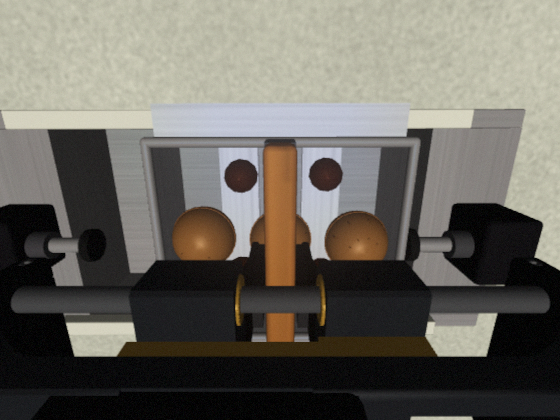

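Call:
drive_tool --pt "0 0.2 0 0" --pt "0 0.4 0 0" --pt "0 0.6 0 0" --pt "0 0.8 0 0" --pt "0 0.8 0 0" --pt "0 0.8 0 0"

```text
time: 12.8
ee_pos: [0.4515, -0.1995, 0.1371]
eef_rot: [0.706, -0.043, -0.706, -0.043]
ft_force: [0.8, 1.7, -0.2]
width: 0.0158
```

Run:
```python
from h import *
s=r.read_state(); print(s['ft_force'],s['ee_pos'])
im=r.camera("wrist");s=r.read_state(); print(s['ft_force'])
cv2.imwrite("pics/m_w.png",im[200:320,:,::-1])
```

```text
[ 0.80957322  1.71234733 -0.23111799] [ 0.45150565 -0.19948962  0.13706328]
[-0.22064234  1.02175257  0.1988193 ]
```

View pics/m_w.png

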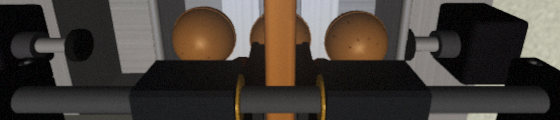

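Run:
```python
import cv2,numpy as np
a=cv2.imread("pics/i_w.png")[225:265,380:520];b=cv2.imread("pics/l_w.png")[225:265,380:520];c=cv2.imread("pics/m_w.png")[25:65,380:520]
cv2.imwrite("pics/n.png",cv2.resize(np.vstack([a,b,c]),None,fx=5,fy=5,interpolation=cv2.INTER_CUBIC))
```

```text
(no output)
```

View pics/n.png

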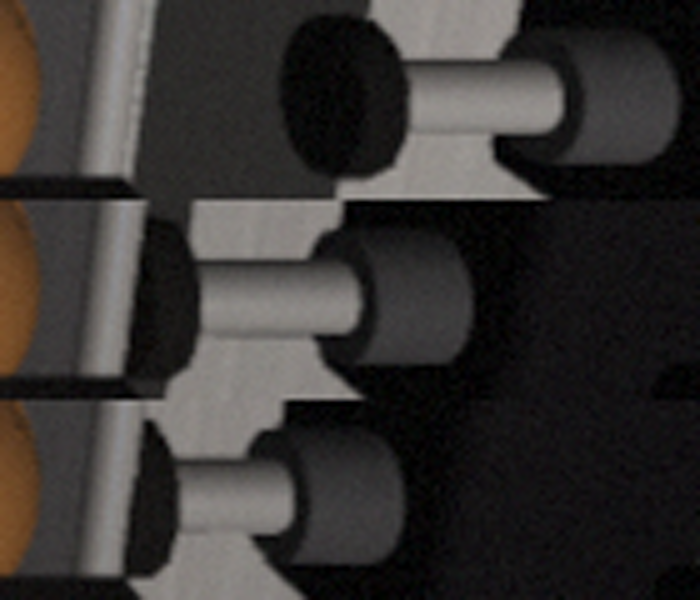

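Call:
drive_tool --pt "0 -0.5 0 0" --pt "0 -1 0 0" --pt "0 -2.5 0 0" --pt "0 -4 0 0" --pt "0 -2.5 0 0" --pt "0 -1 0 0" --pt "0 -2.5 0 0" --pt "0 -4 0 0" --pt "0 -2.5 0 0" --pt "0 -1 0 0" --pt "0 -1 0 0" --force 60

```text
time: 13.77
ee_pos: [0.4522, -0.1917, 0.1371]
eef_rot: [-0.706, 0.045, 0.706, 0.044]
ft_force: [0.1, -1.8, -0.5]
width: 0.0153
```

Run:
```python
from h import *
s=r.read_state(); print(s['time'],s['ft_force'],s['ee_pos'])
im=r.camera("wrist")
cv2.imwrite("pics/o_w.png",im[:,:,::-1])
im=r.camera("top");cv2.imwrite("pics/o_t.png",im[:,:,::-1])
```

```text
13.7667 [ 0.14691691 -1.77694468 -0.50436194] [ 0.45218258 -0.19165259  0.13709495]
```

View pics/o_w.png

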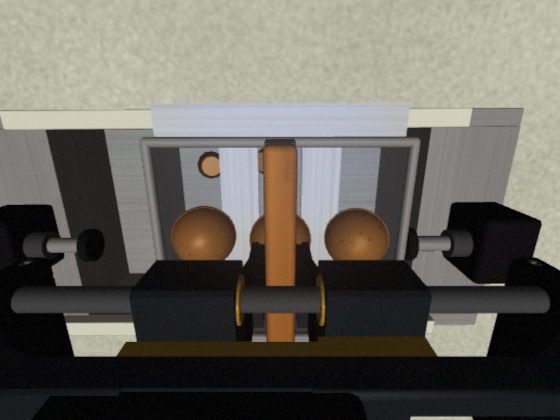

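Run:
```python
import cv2
a=cv2.imread("pics/o_t.png")[180:280,270:450];cv2.imwrite("pics/o_tz.png",cv2.resize(a,None,fx=4,fy=4,interpolation=cv2.INTER_CUBIC))
```

```text
(no output)
```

View pics/o_tz.png

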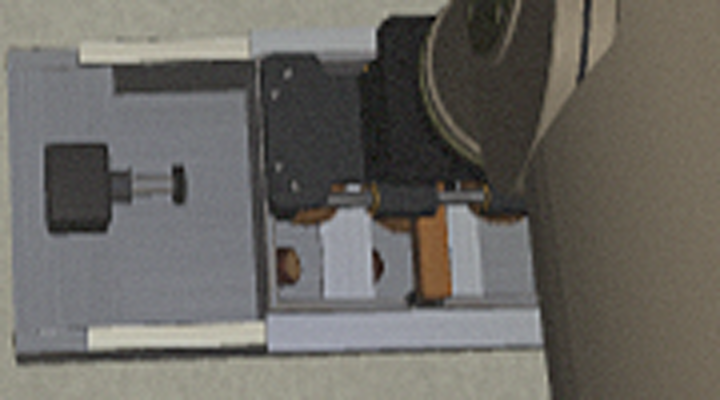

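Call:
drive_tool --pt "0 -0.3 0 0" --pt "0 -0.9 0 0" --pt "0 -1.6 0 0" --pt "0 -2.2 0 0" --pt "0 -2.6 0 0" --pt "0 -2.7 0 0" --pt "0 -2.7 0 0"

```text
time: 14.45
ee_pos: [0.4562, -0.1616, 0.1371]
eef_rot: [0.706, -0.043, -0.706, -0.043]
ft_force: [0.5, 0.6, 0.8]
width: 0.0153
```

Run:
```python
from h import *
s=r.read_state(); print(s['time'],s['ft_force'],s['ee_pos'])
im=r.camera("wrist")
cv2.imwrite("pics/p_w.png",im[:,:,::-1])
im=r.camera("top");a=im[180:280,270:450,::-1];cv2.imwrite("pics/p_tz.png",cv2.resize(a,None,fx=4,fy=4,interpolation=cv2.INTER_CUBIC))
im=r.camera("side");a=im[130:280,200:350,::-1];cv2.imwrite("pics/p_s.png",cv2.resize(a,None,fx=4,fy=4,interpolation=cv2.INTER_CUBIC))
```

```text
14.45 [0.50362953 0.64763948 0.84475347] [ 0.45619775 -0.16157838  0.13706118]
```

View pics/p_w.png

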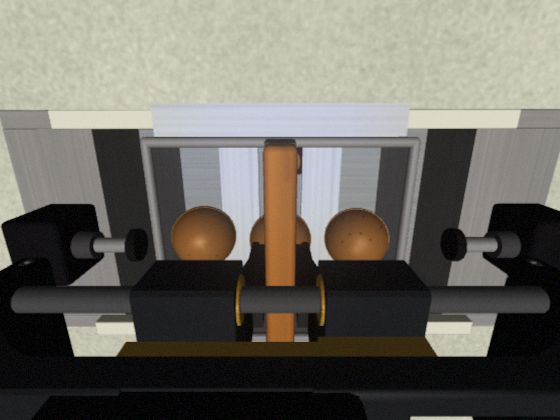

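View pics/p_tz.png

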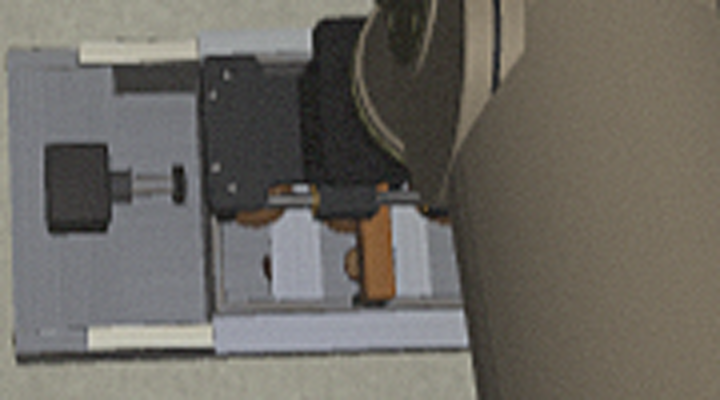

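View pics/p_s.png

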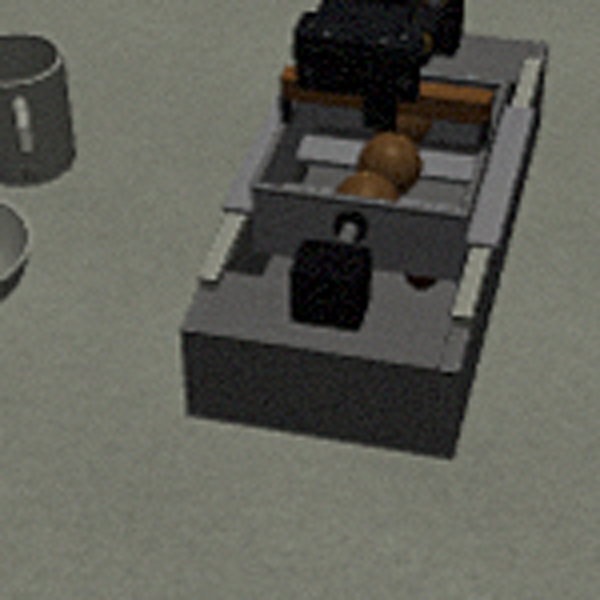

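Call:
drive_tool --pt "0 0 0 0" --pt "0 0 0 0" --pt "0 0 0 0" --pt "0 0 0 0" --pt "0 0 0 0" --pt "0 0 0 0" --grip 140

```text
time: 15.1
ee_pos: [0.456, -0.1627, 0.1371]
eef_rot: [0.706, -0.043, -0.706, -0.043]
ft_force: [0.0, 0.1, -0.2]
width: 0.0382
```

Call:
drive_tool --pt "-0.3 0 0 0" --pt "-1 0 0 0" --pt "-2 0 0 0" --pt "-3.5 0 0 0" --pt "-5 0 0 0" --pt "-7 0 0 0" --pt "-9 0 0 0" --pt "-11 0 0 0" --pt "-13 0 0 0" --pt "-15 0 0 0" --pt "-16 0 0 0" --pt "-16 0 0 0"

```text
time: 16.1
ee_pos: [0.457, -0.1627, 0.2999]
eef_rot: [0.707, -0.044, -0.704, -0.043]
ft_force: [-0.9, 0.4, -0.1]
width: 0.0392
```

Run:
```python
from h import *
c=r.calibration("wrist");np.save("q_w.npy",c)
s=r.read_state(); print(s['time'],s['ft_force'],s['ee_pos'],s['eef_rot'],s['width'])
im=r.camera("wrist")
cv2.imwrite("pics/q_w.png",im[:,:,::-1])
im=r.camera("side");a=im[130:280,200:350,::-1];cv2.imwrite("pics/q_s.png",cv2.resize(a,None,fx=4,fy=4,interpolation=cv2.INTER_CUBIC))
```

```text
16.1 [-0.85397172  0.39205165 -0.09381909] [ 0.45696064 -0.16272791  0.29989063] [ 0.70725892 -0.04384535 -0.70429853 -0.04273148] 0.03920484062379075
```

View pics/q_w.png

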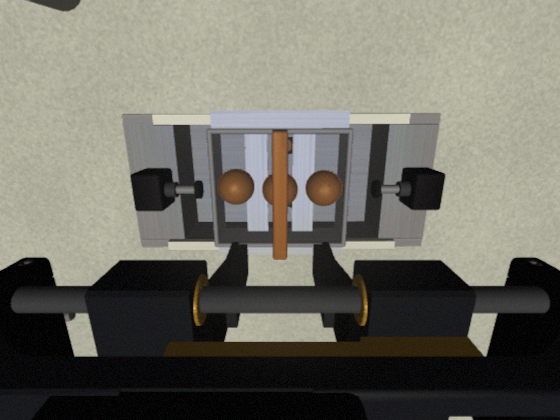

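View pics/q_s.png

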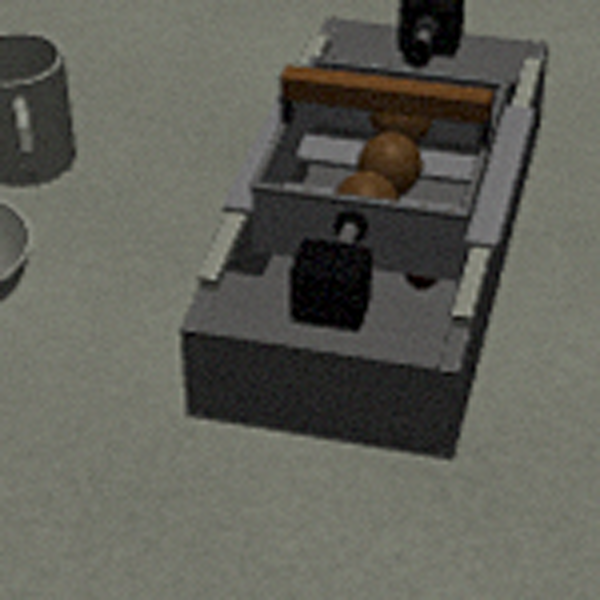

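Call:
drive_tool --pt "-1 1 1 0" --pt "-2 4 2 0" --pt "-3 8 3 0" --pt "-4 12 4 0" --pt "-4 16 4 0" --pt "-4 20 4 0" --pt "-4 24 4 0" --pt "-4 26 4 0" --pt "-4 26 4 0"

```text
time: 16.95
ee_pos: [0.3815, -0.4203, 0.3341]
eef_rot: [-0.704, 0.045, 0.707, 0.046]
ft_force: [0.3, 0.3, 1.0]
width: 0.0394
```

Run:
```python
from h import *
s=r.read_state(); print(s['time'],s['ee_pos'])
im=r.camera("top");cv2.imwrite("pics/r_t.png",im[:,:,::-1]);a=im[180:280,270:450,::-1];t=cv2.resize(a,None,fx=4,fy=4,interpolation=cv2.INTER_CUBIC)
cv2.imwrite("pics/r_tz.png",t)
im=cv2.imread("pics/q_w.png")[100:260,190:370];cv2.imwrite("pics/q_wz.png",cv2.resize(im,None,fx=3.7,fy=3.7,interpolation=cv2.INTER_CUBIC))
```

```text
16.95 [ 0.38154859 -0.42027996  0.33409435]
```

View pics/r_tz.png

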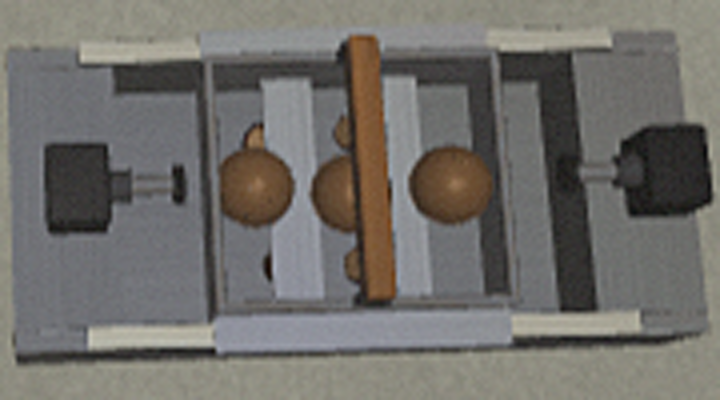

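View pics/q_wz.png

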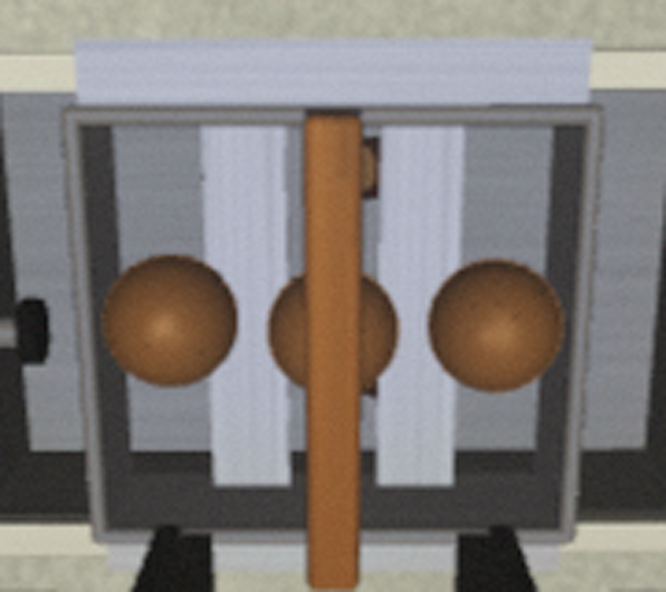

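View pics/r_t.png

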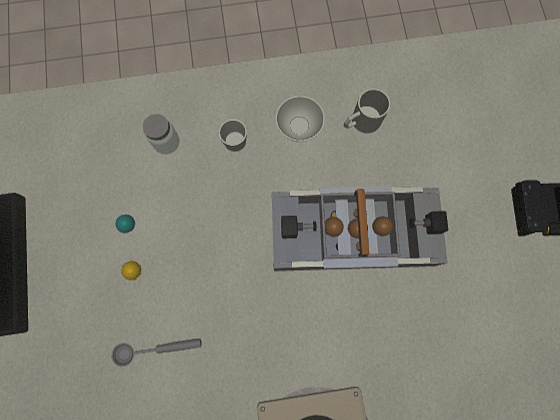

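Run:
```python
from h import *
ct=r.calibration("top");cw=np.load("q_w.npy",allow_pickle=True).item()
a=np.radians(-7.0); ex=np.array([np.cos(a),np.sin(a),0]); ey=np.array([-np.sin(a),np.cos(a),0]);T=np.array([.456,-.1645,0])
for nm,pt,pw in(("far",(353.3,213),(292.2,145.4)),("near",(356.3,246),(291.6,205))):
    for z in(.012,.04,.07):
        A=onz(ct,*pt,z)-T;B=onz(cw,*pw,z)-T;print(nm,z,"left edge",(A@ey*1e3).round(1),(A@ex*1e3).round(1),"right edge",(B@ey*1e3).round(1),(B@ex*1e3).round(1))
```

```text
far 0.012 left edge -4.5 44.1 right edge -15.6 43.9
far 0.04 left edge 0.7 38.1 right edge -14.4 46.4
far 0.07 left edge 6.2 31.5 right edge -13.2 49.2
near 0.012 left edge -6.3 -35.3 right edge -15.6 -44.6
near 0.04 left edge -1.1 -39.1 right edge -14.5 -36.3
near 0.07 left edge 4.4 -43.3 right edge -13.2 -27.4
```

Run:
```python
from bench import r
print(r.read_state()['time'],r.read_state()['joint_vel'].round(3)); print(r.close_job())
```

```text
17.0 [-0.029 -0.04  -0.048  0.025 -0.018  0.008 -0.019]
the job is handed in; nothing more can be done
None
```

The sieve is hanging on the tray rails with only the three walnuts in it, and the four chestnuts are in the tray. I handed the job in at 17.0 s; no verdict was reported.

**What I did:** I gripped the sieve by the middle of its bar, carried it level and lowered it onto the rails until almost all its weight rested there. I then pressed it onto the left stop and after that the right one. Three or so brisk strokes between the stops dropped the chestnuts. I brought the sieve back to near y = 0, opened the gripper and moved the arm clear.

**Last checks:**
- **Sieve:** the top and side pictures show it lying straight on the rails, with the arm well away from it. I did not measure its pose again after letting go. At release it was about 3 mm off the tray's centre in y by the tool position.
- **Nuts:** the slats are empty and the three walnuts are in their gaps. All four chestnuts show partly under the sieve. For the two in the middle gap, the far one triangulates to the tray floor. The near one was too hidden for a clean two-view height, but it stayed put when the sieve moved, so it is in the tray.
- **Bystanders:** the crockery, jar and spoon look unmoved in the final top picture.

**Less certain:**
- **Right plunger:** the force (1 to 1.7 N) suggests about 2 to 3 mm of give, while the pictures suggest about 5 mm. I went by the pictures. The left one read about 7 mm both ways.
- **Shaking strokes:** I had no force or plunger reading during them. They were commanded to stay clear of both stops.

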